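Set a doming punch in the collet holder and clamp it

TASK

Take the ball-ended punch out of the wooden stand and lower it, shank down, all the way home into the open collet of the bench holder - set it down, do not let it drop in - and let go. Then swing the nut's crank lever clockwise (seen from above) as far as it will go, so that the collet grips the shank and the punch stands upright. Leave the other two punches and the things lying about on the bench where they are.

Things in the scene. Friction and masses are not known exactly. Their poses are not given: they have to be found in the camera images.
- holder: Bench collet holder of dark steel, fixed to the bench (it never moves): base plate 100 x 100 x 12 mm, square column 56 x 56 mm up to 48 mm height, on top of it the round nut (46 mm diameter, from 48 to 72 mm height) with three brass jaws inside. Origin: on the bench surface, under the collet's vertical axis; z up.
- collet_mouth (a point): Centre of the collet's open top, 72 mm above the bench, level with the nut's top face. The hole in the nut is 19 mm in diameter; below it (50 to 66 mm height) the open jaws leave 15.5 to 17 mm; below them (32 to 48 mm height) is a round bore of 14 mm with a 1.5 mm chamfer.
- collet_floor (a point): Centre of the solid floor of the bore, 32 mm above the bench, 40 mm below the mouth: a punch is home when its foot stands here.
- nut (a joint): Turn of the collet nut, rad, clockwise seen from above is positive; 0 is fully slack, 1.5 is the solid stop. It starts between 0 and 0.3 and stays where it is left (friction about 0.25 N m: 3 N at the knob, about 5 N near the stop). At 0 the lever points along the holder's +y axis; at 1.5 nearly along its +x axis. The jaws move inwards 2.2 mm per rad, touch a centred 12 mm shank at about 1.14 and press on it harder from there to the stop; short of 1.14 the shank stays loose.
- lever_knob (a point): Black upright round knob, 18 mm diameter and 48 mm tall (62 to 110 mm above the bench), at the end of the nut's lever (a level rod 10 mm thick at 60 mm height), its axis 90 mm from the collet's axis. This point is the middle of its top end, 110 mm above the bench. It can be pushed round with closed fingers against its side.
- jaw0: One of the three equal brass collet jaws inside the nut (9 mm wide, 16 mm tall); they close together as the nut is turned. Origin: on the collet's axis, 50 mm above the bench.
- stand: Block of light wood, 56 x 190 x 38 mm (x, y, z), fixed to the bench (it never moves), with three holes 14 mm in diameter and 26 mm deep in a row along its y axis, 62 mm apart, the middle one at the centre. A punch stands upright in each hole, in any order. Origin: centre of its underside.
- ball_punch: Polished steel punch, 140 g, upwards from the foot: round shank 12 mm diameter, 50 mm long (last 2.5 mm tapered to 8 mm); square body 20 x 20 mm, 30 mm tall, its faces square to x and y (at the start along the stand's x and y); a ball 18 mm in diameter on a short neck, whose centre is 90 mm and top 99 mm above the foot. Origin: centre of the foot; z along the shank towards the ball. At the start its foot is 12 mm above the bench.
- ball_punch_foot (a point): Centre of the ball punch's foot, the lower end of its shank.
- flat_punch: Polished steel punch, 140 g, upwards from the foot: round shank 12 mm diameter, 50 mm long (last 2.5 mm tapered to 8 mm); square body 20 x 20 mm, 30 mm tall, its faces square to x and y (at the start along the stand's x and y); a short neck and a flat disc 18 mm in diameter; 96 mm tall in all. Origin: centre of the foot. Leave it in the stand.
- cone_punch: Polished steel punch, 140 g, upwards from the foot: round shank 12 mm diameter, 50 mm long (last 2.5 mm tapered to 8 mm); square body 20 x 20 mm, 30 mm tall, its faces square to x and y (at the start along the stand's x and y); a pointed cone; 99 mm tall in all. Origin: centre of the foot. Leave it in the stand.
- pliers: Pliers lying flat, 140 mm long, 12 mm high, black handles. Origin near the middle, on the bench. Bystander.
- tin: Flat round aluminium tin, 72 mm diameter, 24 mm high. Origin: centre of its underside. Bystander.
- doming_block: Brass cube of 50 mm with round hollows. Origin: centre of its underside. Bystander.
- hammer: Hammer with a wooden handle, lying, 260 mm long, about 26 mm high. Origin: middle of its length, on the bench. Bystander.
- jar: Small amber glass jar with steel lid, 52 mm diameter, 60 mm high. Origin: centre of its underside. Bystander.
Not all that is in view belongs to the job. Leave any red look-alike of the ball_punch alone. What is shaped like the holder but orange is not meant.

How it is judged:
By the outcome, as a careful person would: the job done as asked, in the order asked, and still so for the second after the job is handed in, with the robot touching nothing.
It also fails if it takes over 53 s, if anything falls off the work surface, if the arm or the gripper's body presses on something with over 40 N, if the wrist force passes 120 N, or if a joint passes its speed limit or range.

ROBOT

A 6-joint arm with a two-finger parallel gripper is mounted at the origin on the work surface. World frame = base frame: x ahead of the robot, y to its left, z up, the work surface at z = 0. Lengths are in m, angles in degrees, forces in N, time in s.
With the tool pointing down it reaches from about 0.3 to 0.75 m from the base axis. Payload 8.5 kg.
Tool frame: the origin (TCP) lies between the finger pads; the fingertips stand 22 mm ahead of it and the grasp point (between the pads) lies 3 mm ahead of it (env.nose_length is the distance from the TCP to the fingertips, in m); z points along the fingers, x is the direction in which the jaws open and shut, and the axes are right-handed (so a half turn about z gives the same grasp; the last joint's range is limited). The gripper opens to 85 mm and grips with 20 to 120 N. Pads are 22 mm wide; open, the fingers measure 114 mm over their backs; the gripper's body (76 mm by 85 mm) begins 54 mm behind the grasp point. The pads swing forward as they close: fully open they stand 13 mm farther back than shut.
Start: joints at [54.242, 21.807, 74.336, -0, 83.858, -12.336], TCP at [0.219, 0.505, 0.253] pointing down, gripper open.
Joint ranges: [-178.18, 178.18], [-50.72, 133.34], [12.68, 142.11], [-81.47, 261.47], [9.98, 163.14], [-165.26, 165.26]. Speed limits (degrees/s): [136.94, 136.94, 180, 180, 180, 180].

INTERFACE

Orientations are given as a 3x3 rotation matrix whose columns are the frame's x, y, z axes.
In Python, from rig import env gives the robot as it stands.
- The arm moves only by the tool arm_command, never from a script. Its argument "steps" is a list of rows, each an object with "delta_pos": the shift along the world's x, y, z in mm, a list of three; "dr": the turn, a rotation vector about the world's x, y, z in degrees, a list of three. In form: [{"delta_pos": [dx, dy, dz], "dr": [wx, wy, wz]}, ...]. A call has 1 to 20 rows; each row shifts and turns the commanded pose from where the row before left it; what a row does not reach is not made up. A row lasts 1/10 s, in which the tool goes at most 50 mm and 8.59 degrees, less where a joint would pass 70% of its speed; a pose out of reach is approached as far as the arm can. A call with a gripper value outside its range is refused whole. "grip" is the opening, from 0 (shut) to 1 (fully open), set as the call begins (left out, the last holds). The fingers move at their own pace and stop on an object; "squeeze" is the grip in N (left out, the last holds). Time passes only in rows, so rows that do not move let the fingers close. It gives the time, the measured TCP pose, the force and the opening at its end, in the units of the state.
- env.observe(): the state, without advancing time (a new reading comes with each control period).
- env.get_image(name): name is "side" or "top"; returns the picture (384x512x3 uint8, blue, green, red); there is no depth.
- env.get_calibration(name): a dict with "fx", "fy", "cx", "cy" (pixels), "view" (4x4, takes a point from world to camera coordinates). Camera axes: x right, y up, looking along -z (the intrinsics and any distortion apply to the point x, -y, -z); pixel columns grow to the right and rows downward; lengths in m; the calibration is good to about 2 mm. A picture is of the moment at which its call begins. get_calibration takes no time and is no camera call.
- env.close_job(): hands the job in, once; it reports no verdict.
The state is a dict: "time_s": time; "q": joint angles; "qvel": joint speeds; "joint_efforts": joint torques, N m; "position": TCP position; "tool_rot": TCP orientation; "ft_force": force on the tool from outside, world axes, zero at the start; "wrist_torque": the same for the moment, N m; "grip_width": finger opening in m.
Only numpy, scipy, OpenCV 4.12 (cv2) and the standard library are available. Lean on these libraries where they do the work, as an engineer would, in place of code of your own. Each camera call takes 0.05 s, during which the arm holds its last target. There are 200 camera calls.

## Working session

There is one attempt and no reset: what is moved stays moved. The work goes in short steps, Python scripts to look and compute and a tool call to move; the robot and the scene stay as the last step left them, time stands still between calls to the robot, and variables do not carry over. Pictures are saved under pics/ and viewed, about 8 in all and at most 12, crops included, and the job is handed in when it is done.

Besides the shell and the picture viewer there is one more tool, called after "Emit:" as name(argument=value, ...) on one line, values as JSON. arm_command: Moves the arm, as the interface text tells. Its arguments: {"type":"object","properties":{"steps":{"type":"array"},"grip":{"type":"number"},"squeeze":{"type":"number"}},"required":["steps"]}

```bash
mkdir -p pics; ls
cat > h.py <<'E'
import numpy as np, cv2
from rig import env
def snap(n,f):
    im=env.get_image(n); cv2.imwrite(f'pics/{f}.png',im); return im
def ray(n,u,v):
    c=env.get_calibration(n); V=np.array(c["view"])
    d=np.array([(u-c["cx"])/c["fx"],-(v-c["cy"])/c["fy"],-1.])
    R=V[:3,:3]; return -R.T@V[:3,3], R.T@d
def onz(n,u,v,z):
    o,d=ray(n,u,v); return o+d*(z-o[2])/d[2]
def proj(n,p):
    c=env.get_calibration(n); V=np.array(c["view"]); q=V[:3,:3]@np.array(p)+V[:3,3]
    return c["cx"]+c["fx"]*q[0]/-q[2], c["cy"]+c["fy"]*-q[1]/-q[2]
def tri(u1,v1,u2,v2,a="top",b="side"):
    o1,d1=ray(a,u1,v1);o2,d2=ray(b,u2,v2);d1/=np.linalg.norm(d1);d2/=np.linalg.norm(d2)
    s=np.linalg.lstsq(np.c_[d1,-d2],o2-o1,rcond=None)[0]
    p,q=o1+s[0]*d1,o2+s[1]*d2
    return (p+q)/2,np.linalg.norm(p-q)
E
python3 - <<'E'
from h import *
a=snap("top","top0");b=snap("side","side0")
for n in("top","side"):
    c=env.get_calibration(n);print({k:v for k,v in c.items() if k!="view"}); print(ray(n,c["cx"],c["cy"]))
s=env.observe();print(s["time_s"],s["position"],s["tool_rot"])
E
```

```text
pics
{'fx': 455.0880983432353, 'fy': 455.0880983432353, 'cx': 255.18135093595086, 'cy': 189.10835588407417}
(array([ 0.41162271, -0.08622641,  1.10226266]), array([ 0.13941612, -0.00688726, -0.99020993]))
{'fx': 359.72133115082374, 'fy': 359.72133115082374, 'cx': 249.0466975175323, 'cy': 195.47455256887062}
(array([0.12379535, 0.4248081 , 0.83548778]), array([ 0.42321908, -0.49894432, -0.75626727]))
0.1 [0.21846739 0.50449185 0.25278752] [[ 3.97494697e-01  9.17604142e-01 -7.78061718e-04]
 [ 9.17603602e-01 -3.97495345e-01 -1.03973144e-03]
 [-1.26333779e-03 -3.00664501e-04 -9.99999157e-01]]
```

View pics/top0.png

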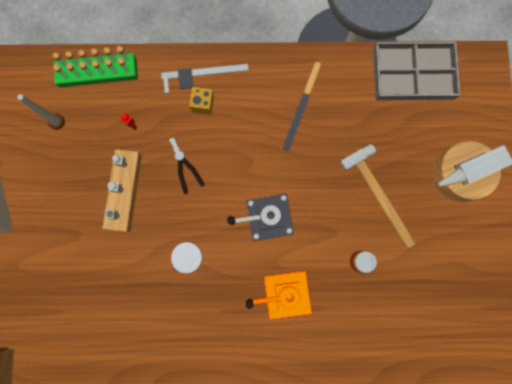

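View pics/side0.png

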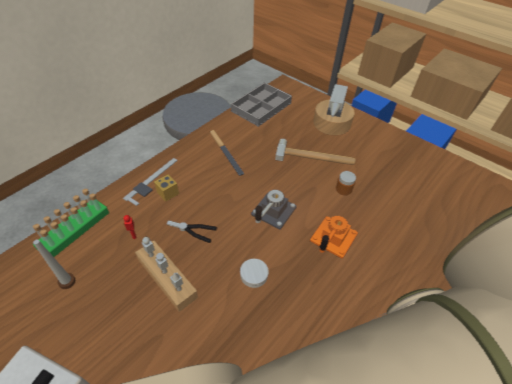

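The top view shows the stand at (121,190) with punch heads at (120,160), (115,187) and (112,214). The dark holder is at (270,217) with its knob at (232,220). The orange holder at (288,296) and the red punch at (129,121) are decoys. Next I'll enlarge the three candidate heads.

Run:
```python
from h import *
a=cv2.imread('pics/top0.png');b=cv2.imread('pics/side0.png')
def crop(i,u,v,w,h,k): return cv2.resize(i[v:v+h,u:u+w],None,fx=k,fy=k,interpolation=cv2.INTER_CUBIC)
L=np.vstack([crop(a,90,142,60,100,3)]) 
t=np.zeros((600,800,3),np.uint8)
t[:600,:300]=crop(a,95,145,50,100,6)
t[:350,300:800]=crop(b,132,230,71,50,7)[:350,:500] if 0 else cv2.resize(b[230:300,130:200],(500,500))[:350]
t[350:600,300:550]=cv2.resize(a[190:240,225:275],(250,250))
t[350:600,550:800]=cv2.resize(b[180:230,245:295],(250,250))
cv2.imwrite('pics/c1.png',t)
for u,v in((255,189),(356,189),(255,100)): print(onz("top",u,v,0))
```

```text
[ 0.56708776 -0.09345259  0.        ]
[ 0.5643696  -0.34079175  0.        ]
[ 0.79316139 -0.09609365  0.        ]
```

View pics/c1.png

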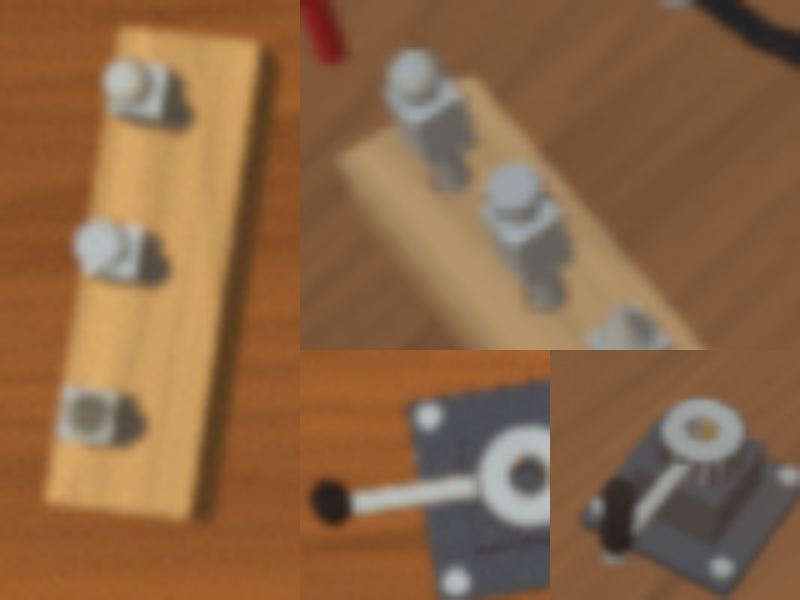

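Run:
```python
from h import *
a=cv2.imread('pics/top0.png');b=cv2.imread('pics/side0.png')
p,e=tri(115.9,158.4,145.4,240.1);print("ball",p,e)
# side crop of enlarged candidates
t=np.zeros((600,800,3),np.uint8)
t[:,:]=cv2.resize(b[228:303,125:225],(800,600),interpolation=cv2.INTER_CUBIC)
cv2.imwrite('pics/c2.png',t)
# wood mask
for n,i,r in(("top",a,(95,140,50,100)),("side",b,(125,225,80,90))):
    x,y,w,h=r; s=cv2.cvtColor(i[y:y+h,x:x+w],cv2.COLOR_BGR2HSV)
    print(n,"wood hsv",s[h*2//3,w//2],"bench",s[2,w-3])
# nut ring: bright gray components
for n,i,r in(("top",a,(240,195,60,45)),("side",b,(250,180,50,45))):
    x,y,w,h=r; s=cv2.cvtColor(i[y:y+h,x:x+w],cv2.COLOR_BGR2HSV)
    m=((s[...,1]<70)&(s[...,2]>140)).astype(np.uint8)
    k,l,st,c=cv2.connectedComponentsWithStats(m)
    for j in range(1,k):
        if st[j,4]>8: print(n,st[j],c[j]+[x,y])
```

```text
ball [0.6248927  0.21711969 0.10339899] 0.00015930660505716364
top wood hsv [ 18 134 206] bench [ 13 183 146]
side wood hsv [ 17 105 180] bench [ 8 27 38]
top [41  1  5  4 18] [283.22222222 197.5       ]
top [ 8  6  5  5 18] [250.27777778 202.88888889]
top [  0  10  41  20 341] [265.18181818 215.56304985]
top [47 33  5  5 18] [288.88888889 230.27777778]
top [14 39  5  5 21] [256. 236.]
side [ 18  10  15  12 120] [275.18333333 195.45833333]
side [13 23  9 11 28] [266.75       207.64285714]
side [28 42  3  3  9] [279. 223.]
```

View pics/c2.png

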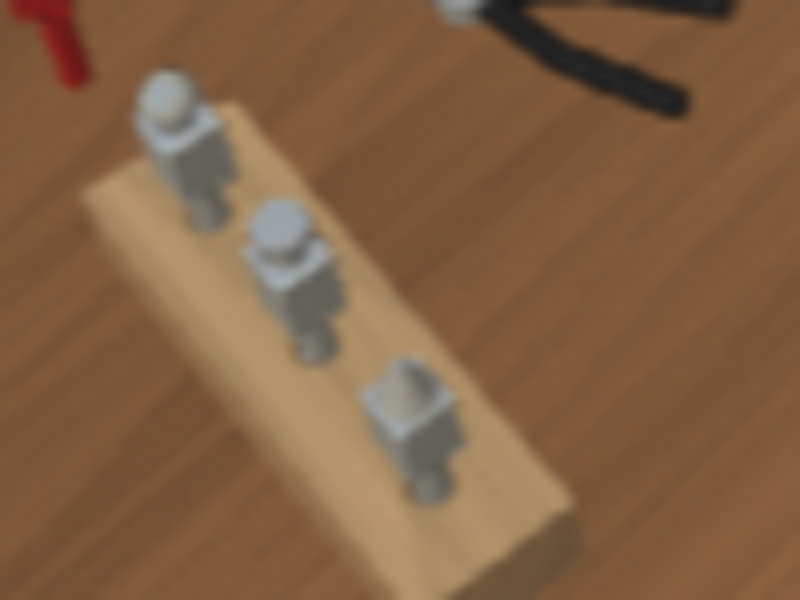

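The candidates in the side view are a round head at (145,240), a flat disc at (160,257) and a cone at (176,277). The ball punch is the first, at the far end of the stand (top view (116,158)). Its head is a shaded sphere on a neck, 103 mm up, where the text gives 102. Next I'll measure the stand, the holder axis and the knob.

Run:
```python
from h import *
a=cv2.imread('pics/top0.png');b=cv2.imread('pics/side0.png')
s=cv2.cvtColor(a,cv2.COLOR_BGR2HSV)
m=np.zeros(a.shape[:2],np.uint8); x,y,w,h=90,140,60,100
m[y:y+h,x:x+w]=((s[...,2]>185))[y:y+h,x:x+w]
m=cv2.morphologyEx(m,cv2.MORPH_CLOSE,np.ones((9,9)))
c=max(cv2.findContours(m,0,2)[0],key=cv2.contourArea)
q=cv2.boxPoints(cv2.minAreaRect(cv2.convexHull(c)));print("stand px",q.tolist())
W=np.array([onz("top",*p,.038)[:2] for p in q]);print(W,W.mean(0))
for i in range(4):
    d=W[(i+1)%4]-W[i];print(np.linalg.norm(d),np.degrees(np.arctan2(d[1],d[0])))
# heads by tri: crop2 scale 8
f=lambda X,Y:((X+.5)/8-.5+125,(Y+.5)/8-.5+228)
for n,t,sd in(("ball",(115.9,158.4),f(167,100)),("disc",(111.4,186.2),f(281,222)),("cone",(109.0,213.6),f(404,390))):
    print(n,sd,tri(*t,*sd))
B=[(283.22,197.5),(250.28,202.89),(256,236),(288.89,230.28)]
P=np.array([onz("top",*p,.014)[:2] for p in B]);print("bolts",P,P.mean(0))
for i in range(4):
    d=P[(i+1)%4]-P[i];print(np.linalg.norm(d),np.degrees(np.arctan2(d[1],d[0])))
# ring outer
for n,i,(x,y,w,h) in(("top",a,(257,203,28,26)),("side",b,(265,187,24,20))):
    g=cv2.cvtColor(i,cv2.COLOR_BGR2HSV)
    m=np.zeros(i.shape[:2],np.uint8);m[y:y+h,x:x+w]=((g[...,1]<70)&(g[...,2]>130))[y:y+h,x:x+w]
    c=max(cv2.findContours(m,0,2)[0],key=cv2.contourArea);c=cv2.convexHull(c)
    e=cv2.fitEllipse(c.astype(np.float32)) if len(c)>5 else None
    print(n,e,cv2.boundingRect(c),onz(n,*e[0],.072))
print("knob",onz("top",231.5,220,.11))
cv2.imwrite('pics/c3.png',np.hstack([cv2.resize(a[200:232,225:289],(800,400),interpolation=cv2.INTER_CUBIC)[:, :400] if 0 else cv2.resize(a[195:240,225:285],(400,300),interpolation=cv2.INTER_CUBIC),cv2.resize(b[180:225,245:305],(400,300),interpolation=cv2.INTER_CUBIC)]))
```

```text
stand px [[102.40754699707031, 227.91021728515625], [114.40486145019531, 148.72799682617188], [137.0368194580078, 152.15707397460938], [125.03950500488281, 231.33929443359375]]
[[0.4740998  0.26331908]
 [0.66251618 0.24133027]
 [0.65358074 0.18716812]
 [0.46552913 0.21045564]] [0.56393146 0.22556828]
0.18969511757822397 -6.656495731056644
0.05489426881571587 -99.36802709113127
0.18948804357828847 172.9406693640525
0.05355370789900804 80.7908445681786
ball (145.4375, 240.0625) (array([0.62483473, 0.21705116, 0.10355535]), np.float64(0.00022021709632259016))
disc (159.6875, 255.3125) (array([0.56145235, 0.22319152, 0.11050261]), np.float64(0.0006531012920112524))
cone (175.0625, 276.3125) (array([0.50224472, 0.2311672 , 0.09491567]), np.float64(2.6851987077253854e-05))
bolts [[ 0.54368371 -0.16111207]
 [ 0.53150986 -0.08161777]
 [ 0.4521058  -0.09442126]
 [ 0.46478212 -0.17304017]] [ 0.49802038 -0.12754782]
0.08042105425184282 98.70670427998733
0.08042967681222188 -170.84019866532822
0.07963430489502783 -80.84060049683379
0.07979812311014943 8.596704591427379
top ((268.98480224609375, 215.156005859375), (19.57793617248535, 24.029098510742188), 76.34934997558594) (257, 205, 24, 20) [ 0.49666984 -0.12400137  0.072     ]
side ((275.1827697753906, 195.288330078125), (12.319549560546875, 15.511175155639648), 91.11780548095703) (268, 190, 16, 12) [ 0.49705163 -0.12880084  0.072     ]
knob [ 0.48387658 -0.04069534  0.11      ]
```

View pics/c3.png

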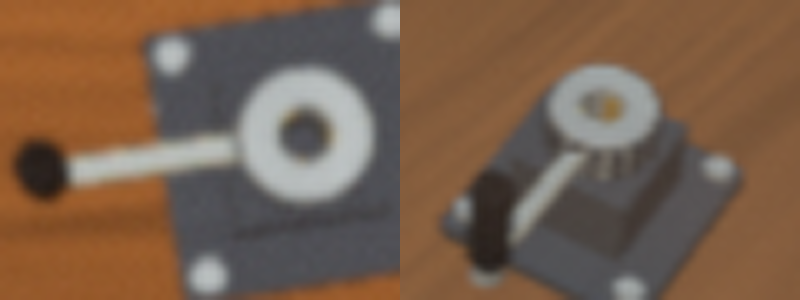

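Run:
```python
from h import *
f=lambda X,Y,x0,y0:((X+.5)/6.6667-.5+x0,(Y+.5)/6.6667-.5+y0)
print("mouth",tri(*f(307,134,225,195),*f(203,108,245,180)))
print("hole",tri(*f(306,134,225,195),*f(204,107,245,180)))
print("knobtop",tri(*f(40,165,225,195),*f(91,182,245,180)))
```

```text
mouth (array([ 0.49745393, -0.12804175,  0.07037641]), np.float64(0.0009330539713704859))
hole (array([ 0.49713719, -0.12778267,  0.07156394]), np.float64(0.0014450066089942845))
knobtop (array([ 0.48510586, -0.03885468,  0.11245883]), np.float64(0.00019598926047746654))
```

Emit:
arm_command(steps=[{"delta_pos": [25.4, -17.9, -5.8], "dr": [0, 0, 1.02]}, {"delta_pos": [25.4, -17.9, -5.8], "dr": [0, 0, 1.02]}, {"delta_pos": [25.4, -17.9, -5.8], "dr": [0, 0, 1.02]}, {"delta_pos": [25.4, -17.9, -5.8], "dr": [0, 0, 1.02]}, {"delta_pos": [25.4, -17.9, -5.8], "dr": [0, 0, 1.02]}, {"delta_pos": [25.4, -17.9, -5.8], "dr": [0, 0, 1.02]}, {"delta_pos": [25.4, -17.9, -5.8], "dr": [0, 0, 1.02]}, {"delta_pos": [25.4, -17.9, -5.8], "dr": [0, 0, 1.02]}, {"delta_pos": [25.4, -17.9, -5.8], "dr": [0, 0, 1.02]}, {"delta_pos": [25.4, -17.9, -5.8], "dr": [0, 0, 1.02]}, {"delta_pos": [25.4, -17.9, -5.8], "dr": [0, 0, 1.02]}, {"delta_pos": [25.4, -17.9, -5.8], "dr": [0, 0, 1.02]}, {"delta_pos": [25.4, -17.9, -5.8], "dr": [0, 0, 1.02]}, {"delta_pos": [25.4, -17.9, -5.8], "dr": [0, 0, 1.02]}, {"delta_pos": [25.4, -17.9, -5.8], "dr": [0, 0, 1.02]}, {"delta_pos": [25.4, -17.9, -5.8], "dr": [0, 0, 1.02]}, {"delta_pos": [0, 0, 0], "dr": [0, 0, 0]}, {"delta_pos": [0, 0, 0], "dr": [0, 0, 0]}])

```text
time_s: 1.9
position: [0.6249, 0.218, 0.1597]
tool_rot: [[0.125, 0.992, -0.002], [0.992, -0.125, -0.0], [-0.0, -0.002, -1.0]]
ft_force: [-0.1, -0.0, 0.2]
grip_width: 0.085
```

Emit:
arm_command(steps=[{"delta_pos": [0, 0, -10], "dr": [0, 0, 0]}, {"delta_pos": [0, 0, -10], "dr": [0, 0, 0]}, {"delta_pos": [0, 0, -10], "dr": [0, 0, 0]}, {"delta_pos": [0, 0, -10], "dr": [0, 0, 0]}, {"delta_pos": [0, 0, -10], "dr": [0, 0, 0]}, {"delta_pos": [0, 0, -10], "dr": [0, 0, 0]}, {"delta_pos": [0, 0, -10], "dr": [0, 0, 0]}, {"delta_pos": [0, 0, -8], "dr": [0, 0, 0]}, {"delta_pos": [0, 0, 0], "dr": [0, 0, 0]}, {"delta_pos": [0, 0, 0], "dr": [0, 0, 0]}])

```text
time_s: 2.9
position: [0.6252, 0.2183, 0.0826]
tool_rot: [[0.124, 0.992, 0.0], [0.992, -0.124, 0.0], [0.0, 0.0, -1.0]]
ft_force: [0.2, 0.8, -0.2]
grip_width: 0.0856
```

Emit:
arm_command(grip=0.0, squeeze=40, steps=[{"delta_pos": [0, 0, 0], "dr": [0, 0, 0]}, {"delta_pos": [0, 0, 0], "dr": [0, 0, 0]}, {"delta_pos": [0, 0, 0], "dr": [0, 0, 0]}, {"delta_pos": [0, 0, 0], "dr": [0, 0, 0]}, {"delta_pos": [0, 0, 0], "dr": [0, 0, 0]}, {"delta_pos": [0, 0, 0], "dr": [0, 0, 0]}, {"delta_pos": [0, 0, 0], "dr": [0, 0, 0]}, {"delta_pos": [0, 0, 0], "dr": [0, 0, 0]}, {"delta_pos": [0, 0, 0], "dr": [0, 0, 0]}, {"delta_pos": [0, 0, 0], "dr": [0, 0, 0]}])

```text
time_s: 3.9
position: [0.6251, 0.2182, 0.0828]
tool_rot: [[0.124, 0.992, 0.0], [0.992, -0.124, -0.0], [0.0, 0.0, -1.0]]
ft_force: [0.7, -0.8, 4.3]
grip_width: 0.0193
```

Emit:
arm_command(steps=[{"delta_pos": [0, 0, 6], "dr": [0, 0, 0]}, {"delta_pos": [0, 0, 10], "dr": [0, 0, 0]}, {"delta_pos": [0, 0, 12], "dr": [0, 0, 0]}, {"delta_pos": [0, 0, 15], "dr": [0, 0, 0]}, {"delta_pos": [0, 0, 15], "dr": [0, 0, 0]}, {"delta_pos": [0, 0, 15], "dr": [0, 0, 0]}, {"delta_pos": [0, 0, 15], "dr": [0, 0, 0]}, {"delta_pos": [0, 0, 12], "dr": [0, 0, 0]}, {"delta_pos": [0, 0, 0], "dr": [0, 0, 0]}, {"delta_pos": [0, 0, 0], "dr": [0, 0, 0]}])

```text
time_s: 4.9
position: [0.6249, 0.2183, 0.1824]
tool_rot: [[0.124, 0.992, -0.0], [0.992, -0.124, -0.0], [-0.0, -0.0, -1.0]]
ft_force: [-1.2, 0.6, -2.2]
grip_width: 0.0195
```

Emit:
arm_command(steps=[{"delta_pos": [-4, -11, 10], "dr": [0, 0, 0]}, {"delta_pos": [-9.1, -24.7, 8], "dr": [0, 0, 0]}, {"delta_pos": [-9.1, -24.7, 0], "dr": [0, 0, 0]}, {"delta_pos": [-9.1, -24.7, 0], "dr": [0, 0, 0]}, {"delta_pos": [-9.1, -24.7, 0], "dr": [0, 0, 0]}, {"delta_pos": [-9.1, -24.7, 0], "dr": [0, 0, 0]}, {"delta_pos": [-9.1, -24.7, 0], "dr": [0, 0, 0]}, {"delta_pos": [-9.1, -24.7, 0], "dr": [0, 0, 0]}, {"delta_pos": [-9.1, -24.7, 0], "dr": [0, 0, 0]}, {"delta_pos": [-9.1, -24.7, 0], "dr": [0, 0, 0]}, {"delta_pos": [-9.1, -24.7, 0], "dr": [0, 0, 0]}, {"delta_pos": [-9.1, -24.7, 0], "dr": [0, 0, 0]}, {"delta_pos": [-9.1, -24.7, 0], "dr": [0, 0, 0]}, {"delta_pos": [-9.1, -24.7, 0], "dr": [0, 0, 0]}, {"delta_pos": [-5.1, -13.9, 0], "dr": [0, 0, 0]}, {"delta_pos": [0, 0, -6], "dr": [0, 0, 0]}, {"delta_pos": [0, 0, -15], "dr": [0, 0, 0]}, {"delta_pos": [0, 0, -15], "dr": [0, 0, 0]}, {"delta_pos": [0, 0, 0], "dr": [0, 0, 0]}, {"delta_pos": [0, 0, 0], "dr": [0, 0, 0]}])

```text
time_s: 6.9
position: [0.4978, -0.1272, 0.1646]
tool_rot: [[0.123, 0.992, -0.0], [0.992, -0.123, 0.0], [0.0, -0.0, -1.0]]
ft_force: [-1.0, -0.4, -1.1]
grip_width: 0.0191
```

Run:
```python
from h import *
a=snap("top","top1");b=snap("side","side1")
t=np.zeros((600,800,3),np.uint8)
t[:,:400]=cv2.resize(a[180:255,245:295],(400,600),interpolation=cv2.INTER_CUBIC)
t[:,400:]=cv2.resize(b[150:225,250:300],(400,600),interpolation=cv2.INTER_CUBIC)
cv2.imwrite('pics/c4.png',t)
p=env.observe()["position"];print(p)
m=(.4975,-.1278)
print("expect side mouth",proj("side",(*m,.072)),"foot",proj("side",(p[0],p[1],p[2]-.0708)))
print("expect top mouth",proj("top",(*m,.072)),"foot",proj("top",(p[0],p[1],p[2]-.0708)))
```

```text
[ 0.49798784 -0.12750663  0.16519618]
expect side mouth (np.float64(274.8357836401232), np.float64(195.40673373517794)) foot (np.float64(275.20345687437344), np.float64(190.0763806927859))
expect top mouth (np.float64(270.6528744484679), np.float64(214.77187449132123)) foot (np.float64(270.9102435600481), np.float64(213.71023599464743))
```

View pics/c4.png

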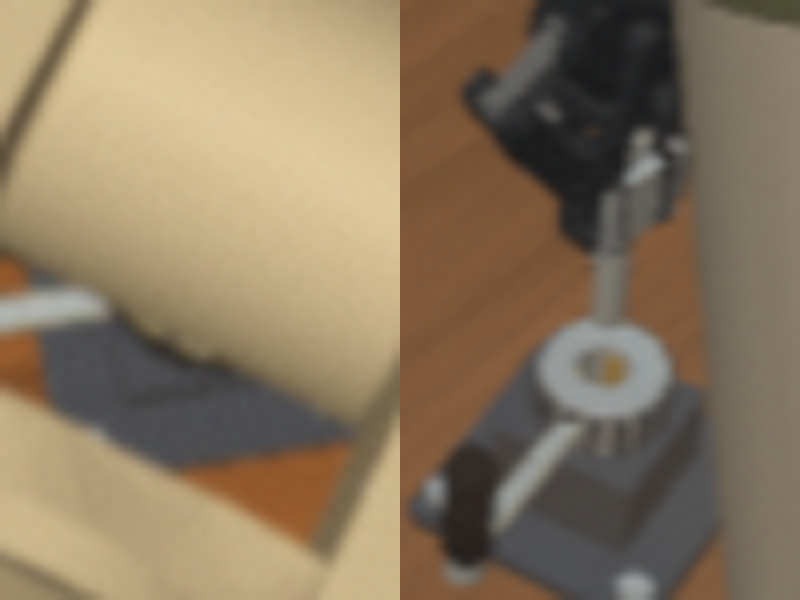

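Run:
```python
from h import *
x,y,z=.4980,-.1275,.0944
for h in(0,.045,.08,.09): u,v=proj("side",(x,y,z+h));print(h,u,v,"crop",400+(u-250+.5)*8,(v-150+.5)*8)
for d in((.002,0,0),(0,.002,0)):print(proj("side",(x+d[0],y+d[1],z)))
```

```text
0 275.19862385581405 190.0745806400954 crop 605.5889908465124 324.59664512076324
0.045 276.4010363330154 178.85878276166648 crop 615.2082906641231 234.8702620933318
0.08 277.39683222840387 169.57025182688898 crop 623.1746578272309 160.56201461511182
0.09 277.69179785318437 166.8188874728508 crop 625.534382825475 138.55109978280643
(np.float64(274.63412460040917), np.float64(189.71186949410117))
(np.float64(274.74612715817443), np.float64(190.47499622796272))
```

The side view shows the punch upright in the fingers. Its foot is at (275.6,189.6), as predicted, and the open hole is at (275.2,195.6), so it needs about half a millimetre of correction. I'll lower it and check the force on the way.

Emit:
arm_command(steps=[{"delta_pos": [-0.5, -0.4, -4], "dr": [0, 0, 0]}, {"delta_pos": [0, 0, -5], "dr": [0, 0, 0]}, {"delta_pos": [0, 0, -5], "dr": [0, 0, 0]}, {"delta_pos": [0, 0, -5], "dr": [0, 0, 0]}, {"delta_pos": [0, 0, -5], "dr": [0, 0, 0]}, {"delta_pos": [0, 0, -5], "dr": [0, 0, 0]}, {"delta_pos": [0, 0, -5], "dr": [0, 0, 0]}, {"delta_pos": [0, 0, -4], "dr": [0, 0, 0]}, {"delta_pos": [0, 0, 0], "dr": [0, 0, 0]}, {"delta_pos": [0, 0, 0], "dr": [0, 0, 0]}])

```text
time_s: 8.0
position: [0.4972, -0.1282, 0.1265]
tool_rot: [[0.124, 0.992, 0.0], [0.992, -0.124, -0.0], [-0.0, 0.0, -1.0]]
ft_force: [0.3, 1.2, -1.8]
grip_width: 0.0199
```

Emit:
arm_command(steps=[{"delta_pos": [0.2, 0.2, -2], "dr": [0, 0, 0]}, {"delta_pos": [0, 0, -2], "dr": [0, 0, 0]}, {"delta_pos": [0, 0, -2], "dr": [0, 0, 0]}, {"delta_pos": [0, 0, -2], "dr": [0, 0, 0]}, {"delta_pos": [0, 0, -2], "dr": [0, 0, 0]}, {"delta_pos": [0, 0, 0], "dr": [0, 0, 0]}])

```text
time_s: 8.6
position: [0.4972, -0.1279, 0.1162]
tool_rot: [[0.124, 0.992, -0.0], [0.992, -0.124, 0.0], [0.0, -0.0, -1.0]]
ft_force: [-0.1, -0.3, -0.6]
grip_width: 0.0194
```

Emit:
arm_command(steps=[{"delta_pos": [0, 0, -2], "dr": [0, 0, 0]}, {"delta_pos": [0, 0, -2], "dr": [0, 0, 0]}, {"delta_pos": [0, 0, -2], "dr": [0, 0, 0]}, {"delta_pos": [0, 0, -2], "dr": [0, 0, 0]}, {"delta_pos": [0, 0, -2], "dr": [0, 0, 0]}, {"delta_pos": [0, 0, -1], "dr": [0, 0, 0]}, {"delta_pos": [0, 0, 0], "dr": [0, 0, 0]}])

```text
time_s: 9.3
position: [0.4973, -0.1279, 0.1054]
tool_rot: [[0.124, 0.992, -0.0], [0.992, -0.124, 0.0], [0.0, -0.0, -1.0]]
ft_force: [0.5, 0.5, -0.7]
grip_width: 0.0194
```

Emit:
arm_command(steps=[{"delta_pos": [0, 0, -1], "dr": [0, 0, 0]}, {"delta_pos": [0, 0, 0], "dr": [0, 0, 0]}])

```text
time_s: 9.5
position: [0.4973, -0.1279, 0.1045]
tool_rot: [[0.124, 0.992, -0.0], [0.992, -0.124, 0.0], [0.0, -0.0, -1.0]]
ft_force: [-0.9, 0.8, -1.3]
grip_width: 0.0194
```

Emit:
arm_command(steps=[{"delta_pos": [0, 0, -0.7], "dr": [0, 0, 0]}, {"delta_pos": [0, 0, 0], "dr": [0, 0, 0]}])

```text
time_s: 9.7
position: [0.4973, -0.1279, 0.1038]
tool_rot: [[0.124, 0.992, 0.0], [0.992, -0.124, 0.0], [0.0, 0.0, -1.0]]
ft_force: [-0.2, -0.1, -1.4]
grip_width: 0.0197
```

Emit:
arm_command(steps=[{"delta_pos": [0, 0, -0.6], "dr": [0, 0, 0]}, {"delta_pos": [0, 0, 0], "dr": [0, 0, 0]}])

```text
time_s: 9.9
position: [0.4973, -0.1279, 0.1032]
tool_rot: [[0.124, 0.992, -0.0], [0.992, -0.124, 0.0], [0.0, -0.0, -1.0]]
ft_force: [0.6, 0.0, -1.3]
grip_width: 0.0196
```

Emit:
arm_command(steps=[{"delta_pos": [0, 0, -0.6], "dr": [0, 0, 0]}, {"delta_pos": [0, 0, 0], "dr": [0, 0, 0]}])

```text
time_s: 10.1
position: [0.4974, -0.1279, 0.1028]
tool_rot: [[0.124, 0.992, 0.0], [0.992, -0.124, -0.0], [-0.0, 0.0, -1.0]]
ft_force: [0.1, 0.9, 0.9]
grip_width: 0.0188
```

Emit:
arm_command(steps=[{"delta_pos": [0, 0, -0.6], "dr": [0, 0, 0]}, {"delta_pos": [0, 0, 0], "dr": [0, 0, 0]}])

```text
time_s: 10.3
position: [0.4975, -0.128, 0.1027]
tool_rot: [[0.124, 0.992, 0.001], [0.992, -0.124, -0.0], [-0.0, 0.001, -1.0]]
ft_force: [-1.5, 1.2, 6.8]
grip_width: 0.0193
```

The floor contact came at TCP z 0.1028 m, where I expected it, so the punch is home. Now I'll release it and rise clear.

Emit:
arm_command(grip=0.45, steps=[{"delta_pos": [0, 0, 0.3], "dr": [0, 0, 0]}, {"delta_pos": [0, 0, 0], "dr": [0, 0, 0]}, {"delta_pos": [0, 0, 0], "dr": [0, 0, 0]}, {"delta_pos": [0, 0, 0], "dr": [0, 0, 0]}, {"delta_pos": [0, 0, 0], "dr": [0, 0, 0]}, {"delta_pos": [0, 0, 0], "dr": [0, 0, 0]}])

```text
time_s: 10.9
position: [0.4973, -0.1279, 0.1023]
tool_rot: [[0.124, 0.992, -0.0], [0.992, -0.124, 0.0], [0.0, -0.0, -1.0]]
ft_force: [0.2, -0.8, 0.7]
grip_width: 0.0385
```

Emit:
arm_command(steps=[{"delta_pos": [0, 0, 4], "dr": [0, 0, 0]}, {"delta_pos": [0, 0, 8], "dr": [0, 0, 0]}, {"delta_pos": [0, 0, 10], "dr": [0, 0, 0]}, {"delta_pos": [0, 0, 12], "dr": [0, 0, 0]}, {"delta_pos": [0, 0, 12], "dr": [0, 0, 0]}, {"delta_pos": [0, 0, 12], "dr": [0, 0, 0]}, {"delta_pos": [0, 0, 12], "dr": [0, 0, 0]}, {"delta_pos": [0, 0, 12], "dr": [0, 0, 0]}, {"delta_pos": [0, 0, 0], "dr": [0, 0, 0]}])

```text
time_s: 11.8
position: [0.4979, -0.1282, 0.1865]
tool_rot: [[0.124, 0.992, 0.004], [0.992, -0.124, -0.002], [-0.001, 0.004, -1.0]]
ft_force: [-0.8, -0.6, 0.5]
grip_width: 0.0384
```

Emit:
arm_command(grip=0.0, squeeze=40, steps=[{"delta_pos": [-6.6, 10.4, 0], "dr": [0, 0, 1.95]}, {"delta_pos": [-6.6, 10.4, 0], "dr": [0, 0, 1.95]}, {"delta_pos": [-6.6, 10.4, 0], "dr": [0, 0, 1.95]}, {"delta_pos": [-6.6, 10.4, 0], "dr": [0, 0, 1.95]}, {"delta_pos": [-6.6, 10.4, 0], "dr": [0, 0, 1.95]}, {"delta_pos": [-6.6, 10.4, 0], "dr": [0, 0, 1.95]}, {"delta_pos": [-6.6, 10.4, 0], "dr": [0, 0, 1.95]}, {"delta_pos": [-6.6, 10.4, 0], "dr": [0, 0, 1.95]}, {"delta_pos": [0, 0, -11], "dr": [0, 0, 0]}, {"delta_pos": [0, 0, -11], "dr": [0, 0, 0]}, {"delta_pos": [0, 0, -11], "dr": [0, 0, 0]}, {"delta_pos": [0, 0, -11], "dr": [0, 0, 0]}, {"delta_pos": [0, 0, 0], "dr": [0, 0, 0]}, {"delta_pos": [0, 0, 0], "dr": [0, 0, 0]}])

```text
time_s: 13.2
position: [0.4445, -0.0445, 0.1406]
tool_rot: [[-0.149, 0.989, -0.0], [0.989, 0.149, 0.0], [0.0, -0.0, -1.0]]
ft_force: [-1.1, -0.0, -0.0]
grip_width: 0.0002
```

Run:
```python
from h import *
a=snap("top","top2");b=snap("side","side2")
t=np.zeros((500,800,3),np.uint8)
t[:,:400]=cv2.resize(a[180:255,220:280],(400,500),interpolation=cv2.INTER_CUBIC)
t[:,400:]=cv2.resize(b[150:225,240:300],(400,500),interpolation=cv2.INTER_CUBIC)
cv2.imwrite('pics/c5.png',t)
s=env.observe();print(s["position"],s["q"],s["time_s"])
for h in(.032,.082,.112,.122):
  for n,o,k in(("side",(240,150),400),("top",(220,180),0)):
    u,v=proj(n,(.4974,-.1279,h));print(h,n,k+(u-o[0]+.5)*6.667,(v-o[1]+.5)*6.667)
```

```text
[ 0.44471095 -0.04468117  0.14088316] [-2.09784992e+01  1.90563691e+01  1.00217672e+02 -1.43060586e-03
  6.06690984e+01 -1.19503239e+02] 13.3
0.032 side 629.4071864097933 366.3030630616114
0.032 top 336.9125039034695 244.90618596976282
0.082 side 637.6058289291777 290.41648685581436
0.082 top 342.49395896413347 232.96842422547334
0.112 side 642.8283846762413 242.076548414601
0.112 top 346.1100392261556 225.23425739136624
0.122 side 644.6233335051871 225.46251496074117
0.122 top 347.3639717206646 222.55231384794055
```

View pics/c5.png

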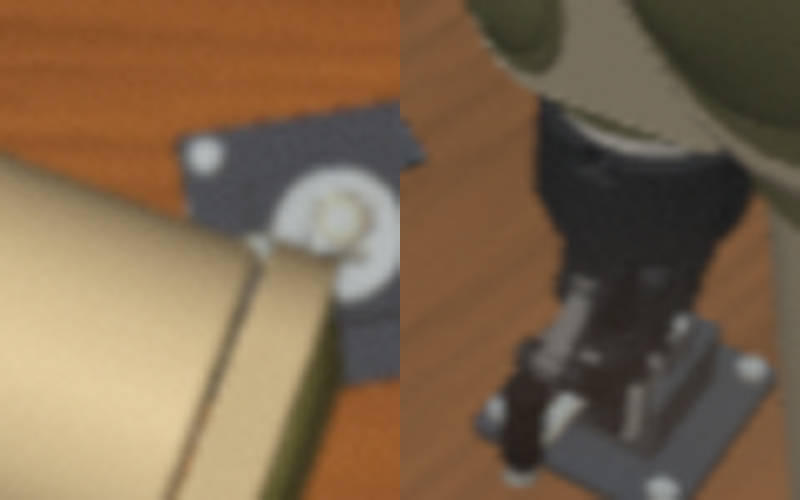

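Run:
```python
import numpy as np
C=np.array([497.5,-127.9]); ph=98.5
p0=np.array([444.7,-44.7])
f=lambda ph,d=22:C+90*np.array([np.cos(np.radians(ph)),np.sin(np.radians(ph))])-d*np.array([np.sin(np.radians(ph)),-np.cos(np.radians(ph))])
print(f(98.5)-p0)
l=np.array([0,0.])
for k in range(30):
    d=f(98.5-3*k-3)-f(98.5)-l; r=np.round(d,1); l+=r; print(k,98.5-3*k-3,r)
```

```text
[17.738804    2.55962066]
0 95.5 [4.5 1.7]
1 92.5 [4.7 1.5]
2 89.5 [4.6 1.2]
3 86.5 [4.8 1. ]
4 83.5 [4.8 0.8]
5 80.5 [4.8 0.4]
6 77.5 [4.9 0.3]
7 74.5 [ 4.8 -0.1]
8 71.5 [ 4.9 -0.2]
9 68.5 [ 4.8 -0.6]
10 65.5 [ 4.8 -0.7]
11 62.5 [ 4.7 -1.1]
12 59.5 [ 4.7 -1.2]
13 56.5 [ 4.6 -1.6]
14 53.5 [ 4.5 -1.7]
15 50.5 [ 4.4 -2. ]
16 47.5 [ 4.3 -2.2]
17 44.5 [ 4.2 -2.5]
18 41.5 [ 4.1 -2.6]
19 38.5 [ 3.9 -2.9]
20 35.5 [ 3.8 -3.1]
21 32.5 [ 3.5 -3.2]
22 29.5 [ 3.5 -3.5]
23 26.5 [ 3.2 -3.6]
24 23.5 [ 3.  -3.8]
25 20.5 [ 2.9 -3.9]
26 17.5 [ 2.6 -4.1]
27 14.5 [ 2.4 -4.2]
28 11.5 [ 2.2 -4.4]
29 8.5 [ 1.9 -4.4]
```

Emit:
arm_command(steps=[{"delta_pos": [0, 0, -10], "dr": [0, 0, 0]}, {"delta_pos": [0, 0, -10], "dr": [0, 0, 0]}, {"delta_pos": [0, 0, -10], "dr": [0, 0, 0]}, {"delta_pos": [0, 0, -10], "dr": [0, 0, 0]}, {"delta_pos": [0, 0, -3], "dr": [0, 0, 0]}, {"delta_pos": [0, 0, 0], "dr": [0, 0, 0]}])

```text
time_s: 13.9
position: [0.4443, -0.0447, 0.0967]
tool_rot: [[-0.148, 0.989, -0.001], [0.989, 0.148, 0.0], [0.001, -0.001, -1.0]]
ft_force: [-0.8, 0.5, -0.1]
grip_width: -0.0001
```

Emit:
arm_command(steps=[{"delta_pos": [4.5, 0.6, 0], "dr": [0, 0, 0]}, {"delta_pos": [4.5, 0.6, 0], "dr": [0, 0, 0]}, {"delta_pos": [4.5, 0.7, 0], "dr": [0, 0, 0]}, {"delta_pos": [4.2, 0.6, 0], "dr": [0, 0, 0]}, {"delta_pos": [4.5, 1.7, 0], "dr": [0, 0, -3]}, {"delta_pos": [4.7, 1.5, 0], "dr": [0, 0, -3]}, {"delta_pos": [4.6, 1.2, 0], "dr": [0, 0, -3]}, {"delta_pos": [4.8, 1.0, 0], "dr": [0, 0, -3]}])

```text
time_s: 14.7
position: [0.4807, -0.0367, 0.0973]
tool_rot: [[0.063, 0.998, -0.001], [0.998, -0.063, -0.0], [-0.0, -0.001, -1.0]]
ft_force: [-3.9, -0.4, 2.1]
grip_width: -0.0004
```

Emit:
arm_command(steps=[{"delta_pos": [4.8, 0.8, 0], "dr": [0, 0, -3]}, {"delta_pos": [4.8, 0.4, 0], "dr": [0, 0, -3]}, {"delta_pos": [4.9, 0.3, 0], "dr": [0, 0, -3]}, {"delta_pos": [4.8, -0.1, 0], "dr": [0, 0, -3]}, {"delta_pos": [4.9, -0.2, 0], "dr": [0, 0, -3]}, {"delta_pos": [4.8, -0.6, 0], "dr": [0, 0, -3]}, {"delta_pos": [4.8, -0.7, 0], "dr": [0, 0, -3]}, {"delta_pos": [4.7, -1.1, 0], "dr": [0, 0, -3]}, {"delta_pos": [4.7, -1.2, 0], "dr": [0, 0, -3]}, {"delta_pos": [4.6, -1.6, 0], "dr": [0, 0, -3]}, {"delta_pos": [4.5, -1.7, 0], "dr": [0, 0, -3]}, {"delta_pos": [4.4, -2.0, 0], "dr": [0, 0, -3]}, {"delta_pos": [4.3, -2.2, 0], "dr": [0, 0, -3]}, {"delta_pos": [4.2, -2.5, 0], "dr": [0, 0, -3]}, {"delta_pos": [4.1, -2.6, 0], "dr": [0, 0, -3]}, {"delta_pos": [3.9, -2.9, 0], "dr": [0, 0, -3]}])

```text
time_s: 16.3
position: [0.5543, -0.0539, 0.0973]
tool_rot: [[0.784, 0.621, -0.0], [0.621, -0.784, 0.001], [0.001, -0.001, -1.0]]
ft_force: [-0.1, 3.9, 0.8]
grip_width: -0.0004
```

Emit:
arm_command(steps=[{"delta_pos": [3.8, -3.1, 0], "dr": [0, 0, -3]}, {"delta_pos": [3.5, -3.2, 0], "dr": [0, 0, -3]}, {"delta_pos": [3.5, -3.5, 0], "dr": [0, 0, -3]}, {"delta_pos": [3.2, -3.6, 0], "dr": [0, 0, -3]}, {"delta_pos": [3.0, -3.8, 0], "dr": [0, 0, -3]}])

```text
time_s: 16.8
position: [0.5715, -0.0711, 0.0973]
tool_rot: [[0.918, 0.397, 0.0], [0.397, -0.918, 0.002], [0.001, -0.001, -1.0]]
ft_force: [2.2, 5.3, 1.4]
grip_width: 0.0
```

Emit:
arm_command(steps=[{"delta_pos": [2.9, -3.9, 0], "dr": [0, 0, -3]}, {"delta_pos": [1.3, -2.0, 0], "dr": [0, 0, -1.5]}, {"delta_pos": [1.3, -2.1, 0], "dr": [0, 0, -1.5]}, {"delta_pos": [1.2, -2.1, 0], "dr": [0, 0, -1.5]}])

```text
time_s: 17.2
position: [0.5782, -0.0811, 0.0973]
tool_rot: [[0.961, 0.275, 0.001], [0.275, -0.961, 0.001], [0.001, -0.001, -1.0]]
ft_force: [2.4, 4.7, -1.1]
grip_width: 0.0002
```

Emit:
arm_command(steps=[{"delta_pos": [1.2, -2.1, 0], "dr": [0, 0, -1.5]}, {"delta_pos": [0, 0, 0], "dr": [0, 0, 0]}])

```text
time_s: 17.4
position: [0.5794, -0.0836, 0.0973]
tool_rot: [[0.968, 0.25, 0.001], [0.25, -0.968, 0.001], [0.001, -0.001, -1.0]]
ft_force: [1.6, 3.4, 0.1]
grip_width: 0.0002
```

Emit:
arm_command(steps=[{"delta_pos": [0.7, -1.4, 0], "dr": [0, 0, -1]}, {"delta_pos": [0, 0, 0], "dr": [0, 0, 0]}])

```text
time_s: 17.6
position: [0.58, -0.0849, 0.0973]
tool_rot: [[0.972, 0.233, 0.001], [0.233, -0.972, 0.001], [0.001, -0.001, -1.0]]
ft_force: [1.8, 4.2, 0.1]
grip_width: -0.0003
```

Emit:
arm_command(steps=[{"delta_pos": [0.7, -1.5, 0], "dr": [0, 0, -1]}, {"delta_pos": [0, 0, 0], "dr": [0, 0, 0]}])

```text
time_s: 17.8
position: [0.5807, -0.0863, 0.0973]
tool_rot: [[0.976, 0.216, 0.001], [0.216, -0.976, 0.001], [0.001, -0.001, -1.0]]
ft_force: [2.3, 5.2, 1.0]
grip_width: -0.0001
```

Emit:
arm_command(steps=[{"delta_pos": [0.7, -1.5, 0], "dr": [0, 0, -1]}, {"delta_pos": [0, 0, 0], "dr": [0, 0, 0]}])

```text
time_s: 18.0
position: [0.5814, -0.0878, 0.0973]
tool_rot: [[0.98, 0.199, 0.001], [0.199, -0.98, 0.001], [0.001, -0.001, -1.0]]
ft_force: [2.9, 4.1, 0.2]
grip_width: -0.0002
```

Emit:
arm_command(steps=[{"delta_pos": [0.6, -1.5, 0], "dr": [0, 0, -1]}, {"delta_pos": [0, 0, 0], "dr": [0, 0, 0]}])

```text
time_s: 18.2
position: [0.5821, -0.0892, 0.0973]
tool_rot: [[0.983, 0.182, 0.001], [0.182, -0.983, 0.001], [0.001, -0.001, -1.0]]
ft_force: [2.1, 6.0, -1.0]
grip_width: -0.0002
```

Emit:
arm_command(steps=[{"delta_pos": [0.6, -1.5, 0], "dr": [0, 0, -1]}, {"delta_pos": [0, 0, 0], "dr": [0, 0, 0]}])

```text
time_s: 18.4
position: [0.5823, -0.0892, 0.0973]
tool_rot: [[0.986, 0.165, -0.0], [0.165, -0.986, 0.004], [0.0, -0.004, -1.0]]
ft_force: [1.9, 12.6, 2.1]
grip_width: 0.0003
```

Emit:
arm_command(steps=[{"delta_pos": [0.6, -1.5, 0], "dr": [0, 0, -1]}, {"delta_pos": [0, 0, 0], "dr": [0, 0, 0]}])

```text
time_s: 18.6
position: [0.5825, -0.0894, 0.0973]
tool_rot: [[0.989, 0.148, -0.001], [0.148, -0.989, 0.006], [-0.0, -0.006, -1.0]]
ft_force: [1.0, 20.4, 4.3]
grip_width: 0.0002
```

Emit:
arm_command(steps=[{"delta_pos": [0.5, -1.5, 0], "dr": [0, 0, -1]}, {"delta_pos": [0, 0, 0], "dr": [0, 0, 0]}])

```text
time_s: 18.8
position: [0.5827, -0.0894, 0.0973]
tool_rot: [[0.991, 0.132, -0.002], [0.132, -0.991, 0.009], [-0.001, -0.009, -1.0]]
ft_force: [-0.6, 27.0, 6.5]
grip_width: -0.0001
```

The stop is reached: the force climbed to 27 N with no further motion. Next I'll back off, rise and look.

Emit:
arm_command(steps=[{"delta_pos": [-1, 5, 0], "dr": [0, 0, 0]}, {"delta_pos": [-1, 8, 0], "dr": [0, 0, 0]}, {"delta_pos": [-1, 10, 0], "dr": [0, 0, 0]}, {"delta_pos": [0, 10, 0], "dr": [0, 0, 0]}, {"delta_pos": [0, 5, 10], "dr": [0, 0, 0]}, {"delta_pos": [0, 10, 15], "dr": [0, 0, 0]}, {"delta_pos": [0, 15, 20], "dr": [0, 0, 0]}, {"delta_pos": [0, 25, 20], "dr": [0, 0, 0]}, {"delta_pos": [0, 30, 20], "dr": [0, 0, 0]}, {"delta_pos": [0, 30, 20], "dr": [0, 0, 0]}, {"delta_pos": [-10, 30, 10], "dr": [0, 0, 0]}, {"delta_pos": [-10, 30, 0], "dr": [0, 0, 0]}, {"delta_pos": [-10, 30, 0], "dr": [0, 0, 0]}, {"delta_pos": [-10, 30, 0], "dr": [0, 0, 0]}, {"delta_pos": [-10, 30, 0], "dr": [0, 0, 0]}, {"delta_pos": [-10, 30, 0], "dr": [0, 0, 0]}, {"delta_pos": [0, 0, 0], "dr": [0, 0, 0]}, {"delta_pos": [0, 0, 0], "dr": [0, 0, 0]}])

```text
time_s: 20.6
position: [0.5202, 0.2338, 0.213]
tool_rot: [[0.991, 0.132, 0.001], [0.132, -0.991, -0.0], [0.001, 0.0, -1.0]]
ft_force: [1.0, -0.8, 0.3]
grip_width: -0.0001
```

Run:
```python
from h import *
a=snap("top","top3");b=snap("side","side3")
t=np.zeros((600,800,3),np.uint8)
t[:,:400]=cv2.resize(a[160:247,232:290],(400,600),interpolation=cv2.INTER_CUBIC)
t[:,400:]=cv2.resize(b[145:232,247:305],(400,600),interpolation=cv2.INTER_CUBIC)
cv2.imwrite('pics/c6.png',t)
for h in(.072,.082,.122):
  for n,o,k in(("side",(247,145),400),("top",(232,160),0)):
    u,v=proj(n,(.4974,-.1279,h));print(h,n,k+(u-o[0]+.5)*6.9,(v-o[1]+.5)*6.9)
```

```text
0.072 side 595.8619398674191 351.24363749521774
0.072 top 270.4638982351599 381.6760552050829
0.082 side 597.6097374548262 335.06603559398815
0.082 top 271.6635243516606 379.1102635601869
0.122 side 604.8724915532911 267.842035882573
0.122 top 276.70373554411066 368.3301283262022
```

View pics/c6.png

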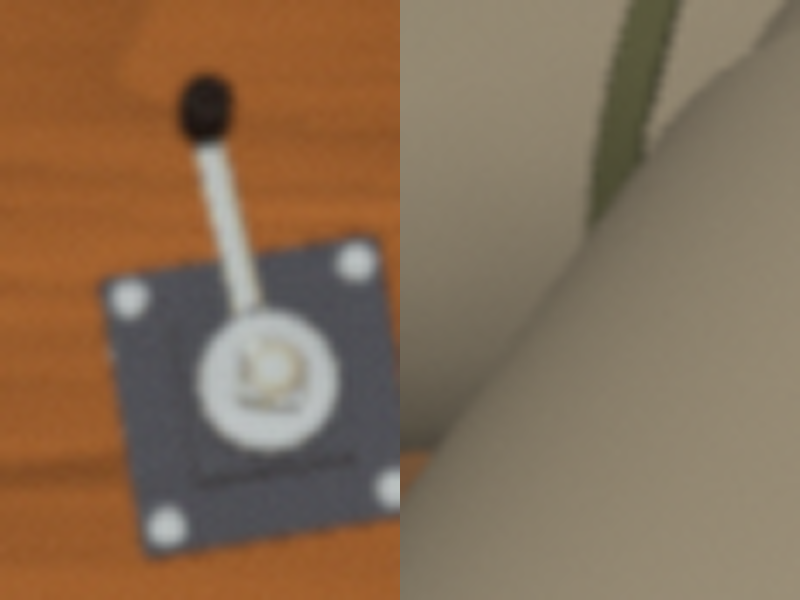

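The top view shows the lever pointing ahead and the ball at crop (275,368), as predicted for an upright punch. The arm blocks the side view, so I'll move it back to the start area for a last check.

Emit:
arm_command(steps=[{"delta_pos": [-20, 18, 3], "dr": [0, 0, 3]}, {"delta_pos": [-20, 18, 3], "dr": [0, 0, 3]}, {"delta_pos": [-20, 18, 3], "dr": [0, 0, 3]}, {"delta_pos": [-20, 18, 3], "dr": [0, 0, 3]}, {"delta_pos": [-20, 18, 3], "dr": [0, 0, 3]}, {"delta_pos": [-20, 18, 3], "dr": [0, 0, 3]}, {"delta_pos": [-20, 18, 3], "dr": [0, 0, 3]}, {"delta_pos": [-20, 18, 3], "dr": [0, 0, 3]}, {"delta_pos": [-20, 18, 3], "dr": [0, 0, 3]}, {"delta_pos": [-20, 18, 3], "dr": [0, 0, 3]}, {"delta_pos": [-20, 18, 3], "dr": [0, 0, 3]}, {"delta_pos": [-20, 18, 3], "dr": [0, 0, 3]}, {"delta_pos": [-20, 18, 3], "dr": [0, 0, 3]}, {"delta_pos": [-20, 18, 3], "dr": [0, 0, 3]}, {"delta_pos": [-20, 18, 3], "dr": [0, 0, 3]}, {"delta_pos": [0, 0, 0], "dr": [0, 0, 0]}, {"delta_pos": [0, 0, 0], "dr": [0, 0, 0]}])

```text
time_s: 22.4
position: [0.2209, 0.5031, 0.2573]
tool_rot: [[0.61, 0.793, 0.0], [0.793, -0.61, -0.0], [-0.0, 0.0, -1.0]]
ft_force: [0.9, -0.6, 0.8]
grip_width: 0.0001
```

Run:
```python
from h import *
a=snap("top","top4");b=snap("side","side4")
a0=cv2.imread('pics/top0.png');print("changed px rows/cols top:")
d=(cv2.absdiff(a,a0).max(2)>40).astype(np.uint8)
k,l,st,c=cv2.connectedComponentsWithStats(d);print([s.tolist() for s in st[1:] if s[4]>6])
t=np.zeros((600,800,3),np.uint8)
t[:,:400]=cv2.resize(b[145:232,247:305],(400,600),interpolation=cv2.INTER_CUBIC)
t[:300,400:]=cv2.resize(b,(400,300),interpolation=cv2.INTER_AREA)
t[300:,400:]=cv2.resize(a,(400,300),interpolation=cv2.INTER_AREA)
cv2.imwrite('pics/c7.png',t)
```

```text
changed px rows/cols top:
[[112, 155, 14, 11, 116], [124, 164, 3, 3, 7], [258, 171, 12, 35, 197], [267, 211, 7, 8, 45], [227, 215, 34, 10, 188]]
```

View pics/c7.png

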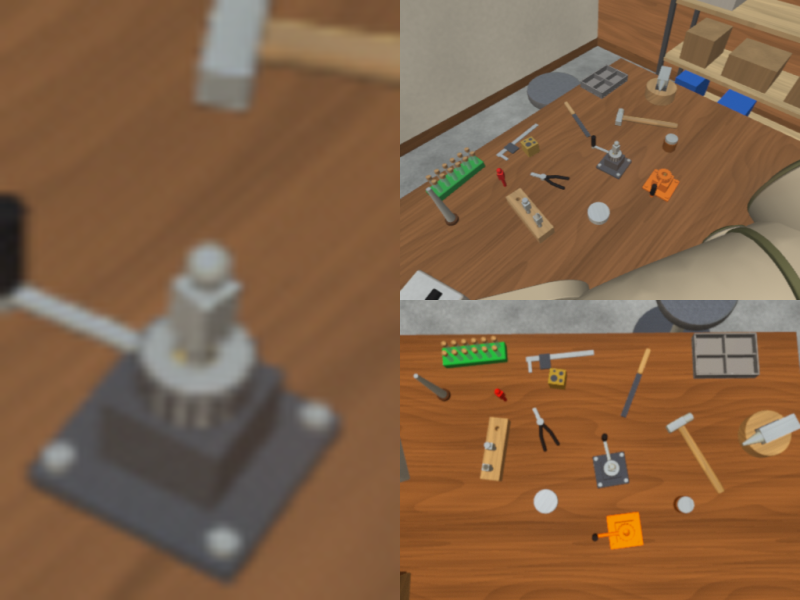

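```bash
python3 -c "
from rig import env
print(env.close_job())"
```

```text
the job is handed in; nothing more can be done
None
```

The job is done and handed in at about 22.5 s of the 53 s allowed. I took the ball punch from the far hole of the stand and lowered it into the dark holder. It met the bore floor at the expected height with about 7 N, so it was set down, not dropped, before I let go.

I then pushed the lever clockwise until it stopped moving and the force climbed from about 5 N to 27 N. By my measurements the lever had turned about 86–87°, which matches the 1.5 rad stop.

**Last checks:**
- **Punch:** it stands upright. In the final side view its ball is within about 1 pixel of where an upright punch standing home would put it.
- **Other things:** comparing the top view before and after, only the ball punch's old place, the holder's nut and the lever changed. The other two punches and everything else on the bench stayed put, and the arm is clear of it all.
- **Disagreement:** before clamping, the ball was about 1 pixel off in the top view. I put this down to play in the open collet or calibration, and it was gone after clamping.

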